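# Close the kimchi box vent and set its day pointer

## Robot

A 6-joint arm with a two-finger parallel gripper is mounted at the origin on the work surface. World frame = base frame: x ahead of the robot, y to its left, z up, the work surface at z = 0. Lengths are in m, angles in rad, forces in N, time in s.
With the tool pointing down it reaches from about 0.3 to 0.875 m from the base axis. Payload 6.4 kg.
Tool frame: the origin (TCP) lies on the centre line of the jaws, within the pads' length; the fingertips stand 14 mm ahead of it and the grasp point (between the pads) lies 5 mm behind it; z points along the fingers, y is the direction in which the jaws open and shut (so a half turn about z gives the same grasp; the last joint's range is limited). The gripper opens to 88 mm and grips with 3 to 60 N. Pads are 18 mm wide; open, the fingers measure 123 mm over their backs; the gripper's body (75 mm by 187 mm) begins 45 mm behind the grasp point.
Start: joints at [-1.528, 0.181, 1.607, -0, 1.354, -0.206], TCP at [0.142, -0.557, 0.253] pointing down, gripper open.
Joint ranges: [-2.99, 2.99], [-0.89, 2.07], [0.3, 2.58], [-1.14, 4.28], [0, 2.63], [-3.12, 3.12]. Speed limits (rad/s): [2.57, 2.57, 3.01, 3.14, 3.14, 3.14].

## Interface

Orientations are given as a unit quaternion [x, y, z, w].
In Python, from cell import readout, eyes, robot, finder gives the robot as it stands.
- The arm moves only by the tool move_arm, never from a script. Its argument "targets" is a list of rows, each an object with "delta_rot": the turn, a rotation vector about the tool's x, y, z in degrees, a list of three; "dp": the shift along the tool's x, y, z in mm, a list of three; "grip": the gripper command: -1 is shut, 1 is fully open, values between are in proportion. A call has 1 to 12 rows; each row is the pose to reach, as a shift and turn from the pose commanded when the call began, along the tool's axes at that moment; what a row does not reach only later rows make up. A row lasts 1/10 s, in which the tool goes at most 50 mm and 8.59 degrees, less where a joint would pass 70% of its speed; a pose out of reach is approached as far as the arm can. A call with a gripper value outside its range is refused whole. The fingers move at their own pace and stop on an object; the grip force is fixed at half the most. Time passes only in rows, so rows that repeat a pose let the fingers close. It gives the time, the measured TCP pose, the force and the opening at its end, in the units of the state.
- readout.get_obs(): the state, without advancing time (a new reading comes with each control period).
- eyes.capture(name): name is "side" or "top" or "wrist"; returns a dict with "color" (384x512x3 uint8, blue, green, red), "intrinsics" (3x3 intrinsics, pixels), "D" ([k1, k2, p1, p2, k3] as OpenCV has them; the pictures are not rectified), "R" (3x3) and "t" (3): a world point X has camera coordinates R X + t; the wrist camera has in their place "mount" (4x4, takes a point from camera to tool coordinates, whose origin is the TCP and whose axes are the flange's). Camera axes: x right, y down, z forward; pixel columns grow to the right and rows downward; lengths in m; the calibration is good to about 2 mm. A picture is of the moment at which its call begins: read the wrist's pose just before it. There is no depth.
- robot.job_done(): hands the job in, once; it reports no verdict.
Trained networks look in a picture, given as the dict that the camera call returned (one of the last four; its "shot" number tells which), for a name from the list of things; names that differ only in an ending like _2 or _b are one class to them, and where a whole thing is asked for, a point or a joint stands for the part that bears it (a point fixed in the world has none). Each returns a list of dicts, best first, with "score" (0 to 1); they miss things now and then, are a little off and sometimes report something else, mostly with a low value. They report only what shows in the picture. A call takes as long as a camera call.
- finder.boxes_of(picture, query): "uv" ([column, row] in pixels, amid what is visible of it).
- finder.masks_of(picture, query): "pixels" (384x512 bool, what is visible of it) and "uv" ([column, row] in pixels, amid what is visible of it).
The state is a dict: "time_s": time; "q": joint angles; "dq": joint speeds; "joint_efforts": joint torques, N m; "ee_pos": TCP position; "ee_rot": TCP orientation; "wrist_force": force on the tool from outside, world axes, zero at the start; "wrist_torque": the same for the moment, N m; "width": finger opening in m.
Only numpy, scipy, OpenCV 4.12 (cv2) and the standard library are available. Lean on these libraries where they do the work, as an engineer would, in place of code of your own. Each camera call takes 0.05 s, during which the arm holds its last target.

## Task

Close up the kimchi box: first push the blue vent lever on its lid round until it is fully home against the yellow stop block, then push the black day pointer round its dial until its tip points at the red tab. Push with a fingertip only, without pinching or forcing the lever or pointer; do not shift or lift the box or move the red tab, and leave the lunch box, bowl, pitcher and rice paddle alone.

Things in the scene. Friction and masses are not known exactly. Their poses are not given: they have to be found in the camera images.
- kimchi_box: Stainless box with grey lid, 206 x 326 mm, standing loose on the counter (about 2.6 kg, slides if pushed hard). Origin at the centre of its underside; z up, y along its long side, x along its short side. Lid top 135 mm above the counter. On the lid, in its frame: a white dial of radius 85 mm, face at height 140 mm, centred at y = +60 mm; the vent lever's pivot at x = -45, y = -75 mm; the yellow stop block (12 x 22 mm, 18 mm high above the lid) centred at x = -57, y = -136 mm.
- dial_centre (a point): The pointer's axis on the dial face (140 mm above the counter).
- pointer_tip (a point): End of the black pointer, at its top edge, 64 mm from the pointer's axis. The pointer is a straight upright blade 10 mm thick that spans heights 143 to 170 mm above the counter, on a hub of radius 14 mm whose top is at 172 mm. It turns without limit in either direction about the dial centre, with light friction (about 0.04 N m), and stays where it is left.
- tab_inner (a point): Middle of the inner edge of the red tab on the dial rim: tab 20 mm wide, 18 mm long radially, 4 mm high, inner edge 66 mm from the dial centre (2 mm beyond the pointer's tip circle). It sits stiffly at an angle that differs each time. The pointer is right when its tip is next to this point.
- lever_pivot (a point): The vent lever's axis on the lid top (135 mm above the counter).
- lever_tip (a point): End of the blue vent lever, at its top edge, 75 mm from the lever's axis. The lever is a straight upright blade 12 mm thick that spans heights 140 to 170 mm, on a hub of radius 14 mm whose top is at 172 mm.
- vent_lever (a joint): Angle of the vent lever (rad), from 0 (fully open, lever along the box's +x) to 1.571 (closed against the stop block, lever along the box's -y). It grows as the lever turns clockwise seen from above; light friction (about 0.07 N m), stays where it is left.
- lunch_box: Stainless lunch box, 124 x 174 x 57 mm, loose; origin at the centre of its underside. Leave alone.
- bowl: Blue ceramic bowl, 140 mm across, 60 mm high, loose; origin at the centre of its underside. Leave alone.
- pitcher: Glass pitcher, 112 mm across, 190 mm high, handle reaching 98 mm towards its -y, loose; origin at the centre of its underside. Leave alone.
- rice_paddle: Wooden rice paddle lying flat, about 235 mm long along its x, 62 mm wide, 8 mm thick; origin near its middle, on its underside. Leave alone.

How it is judged:
On the way, in this order (a step that is already met when the one before it is completed fails the run):
1. the vent lever is pushed home against its stop (value of joint vent_lever above 1.47 rad), for 0.2 s.
2. the pointer's tip points at the red tab (horizontal distance between pointer_tip and tab_inner below 0.01 m), for 0.2 s.
At the end, for the whole second after the job is handed in: The vent lever is within 0.1 rad of its closed stop, the pointer's tip is within 10 mm (half the tab's width) of the middle of the red tab's inner edge, both at rest, and the box and the lever's pivot on it are within 20 mm of where they started (value of joint vent_lever above 1.47 rad and horizontal distance between pointer_tip and tab_inner below 0.01 m and angular speed of each of pointer, vent_lever below 0.05 rad/s and distance of each of kimchi_box, lever_pivot from where it was at the start of the episode below 0.02 m and linear speed of kimchi_box below 0.01 m/s); the robot touches nothing.
It fails at once if the kimchi box is shifted or lifted by more than 20 mm (distance of any of kimchi_box, lever_pivot from where it was at the start of the episode above 0.02 m).
It fails at once if the red tab is moved by more than 20 mm (distance of tab_inner from where it was at the start of the episode above 0.02 m).
It fails at once if the lever or the pointer is pinched or forced (more than 30 N from the fingers) (contact force between the fingers and vent_lever above 30 N or contact force between the fingers and pointer above 30 N).
It fails at once if the lunch box, bowl, pitcher or rice paddle is moved or lifted by more than 20 mm (distance of any of lunch_box, bowl, pitcher, rice_paddle from where it was at the start of the episode above 0.02 m).
It also fails if it takes over 61 s, if anything falls off the work surface, if the arm or the gripper's body presses on something with over 40 N, if the wrist force passes 120 N, or if a joint passes its speed limit or range.

## Working session

There is one attempt and no reset: what is moved stays moved. The work goes in short steps, Python scripts to look and compute and a tool call to move; the robot and the scene stay as the last step left them, time stands still between calls to the robot, and variables do not carry over. Pictures are saved under pics/ and viewed, and the job is handed in when it is done.

Besides the shell and the picture viewer there is one more tool, called after "Emit:" as name(argument=value, ...) on one line, values as JSON. move_arm: Moves the arm, as the interface text tells. Its arguments: {"type":"object","properties":{"targets":{"type":"array"}},"required":["targets"]}

```bash
mkdir -p pics; ls
python3 - <<'E'
from cell import readout, eyes, robot, finder
import cv2,pickle
o=readout.get_obs();print(o)
P={}
for n in ["top","side"]:
    p=eyes.capture(n);P[n]=p
    cv2.imwrite(f"pics/{n}0.png",p["color"]);print(n,p["intrinsics"],p["D"],p["R"],p["t"])
    for q in ["kimchi_box","pointer_tip","dial_centre","tab_inner","lever_tip","lever_pivot","vent_lever"]:
        r=finder.boxes_of(p,q);print(q,[(x["uv"],round(x["score"],2)) for x in r[:3]])
pickle.dump(P,open("p0.pkl","wb"))
E
```

```text
pics
{'time_s': 0.0, 'q': array([-1.52828186e+00,  1.81528561e-01,  1.60798824e+00,  5.61985812e-06,
        1.35381186e+00, -2.06300382e-01]), 'dq': array([-1.33272812e-03, -1.02005832e-03, -5.64542686e-04, -3.26693203e-04,
       -1.74643235e-03,  5.59586383e-05]), 'joint_efforts': array([ 5.94942521e-04, -4.33870482e+01, -3.41849256e+01,  7.02771940e-02,
        3.85209918e-02, -1.40015545e-04]), 'ee_pos': array([ 0.14159318, -0.55676903,  0.25182669]), 'ee_rot': array([ 9.92271074e-01,  1.24086110e-01,  7.37384932e-05, -8.64872856e-04]), 'wrist_force': array([ 0.73643025,  0.03783787, -0.83345484]), 'wrist_torque': array([ 0.02045788, -0.03778322,  0.02334595]), 'width': 0.08849079759579186}
top [[494.14389209   0.         254.07471474]
 [  0.         494.14389209 190.51060519]
 [  0.           0.           1.        ]] [0.00556638 0.         0.         0.         0.        ] [[-0.01633903 -0.99979836  0.01167364]
 [-0.9971203   0.01542832 -0.07425004]
 [ 0.07405496 -0.01285319 -0.99717133]] [-0.0155443   0.51193187  1.56409849]
kimchi_box [([249.5, 160.7], 0.61)]
pointer_tip [([230.4, 155.0], 0.57)]
dial_centre [([256.3, 163.5], 0.74)]
tab_inner []
lever_tip [([278.3, 175.7], 0.5)]
lever_pivot [([250.9, 162.4], 0.84), ([405.6, 157.8], 0.62)]
vent_lever [([276.0, 178.8], 0.74), ([251.0, 160.1], 0.65)]
side [[407.87091757   0.         254.36021436]
 [  0.         407.87091757 187.28582713]
 [  0.           0.           1.        ]] [-0.14049022  0.          0.          0.          0.        ] [[ 0.98752018 -0.15711832  0.01085014]
 [-0.10944117 -0.73413653 -0.670124  ]
 [ 0.11325424  0.66057352 -0.74216986]] [-0.50976081  0.12533946  1.43864907]
kimchi_box [([280.0, 199.8], 0.9)]
pointer_tip [([273.9, 163.2], 0.5), ([276.5, 194.9], 0.23)]
dial_centre [([281.2, 198.6], 0.6)]
tab_inner []
lever_tip [([266.1, 197.4], 0.59)]
lever_pivot [([274.7, 192.7], 0.74)]
vent_lever [([267.5, 197.8], 0.65)]
```

Run:
```python
import cv2
a=cv2.imread("pics/top0.png");b=cv2.imread("pics/side0.png")
cv2.imwrite("pics/top0z.png",cv2.resize(a[90:240,160:360],None,fx=4,fy=4,interpolation=cv2.INTER_CUBIC))
cv2.imwrite("pics/side0z.png",cv2.resize(b[110:260,180:380],None,fx=4,fy=4,interpolation=cv2.INTER_CUBIC))
```

```text
(no output)
```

View pics/top0.png

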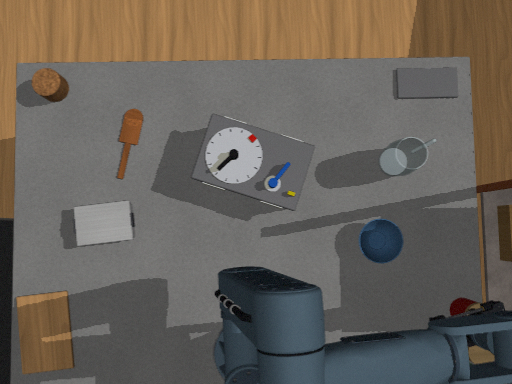

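View pics/side0.png

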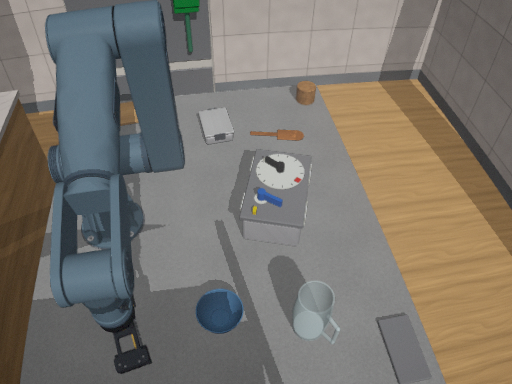

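```bash
sleep 1
```

```text
(no output)
```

View pics/top0z.png

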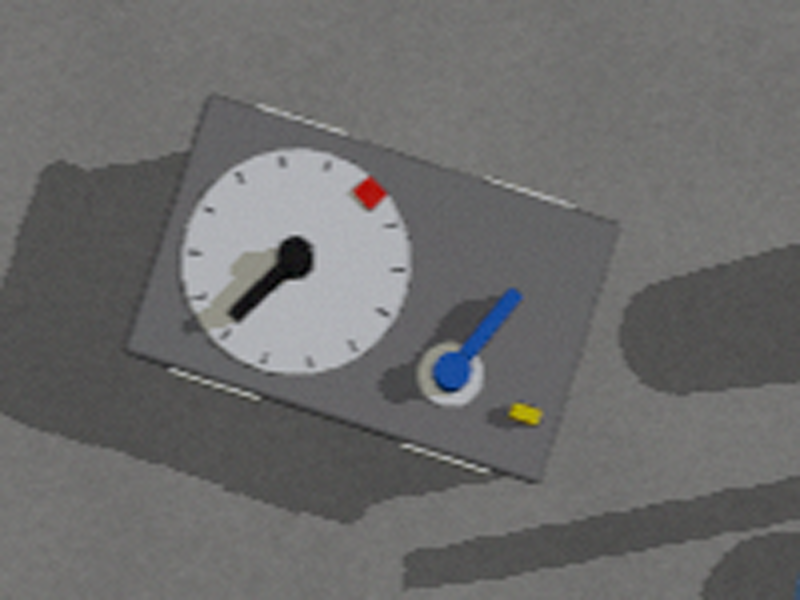

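View pics/side0z.png

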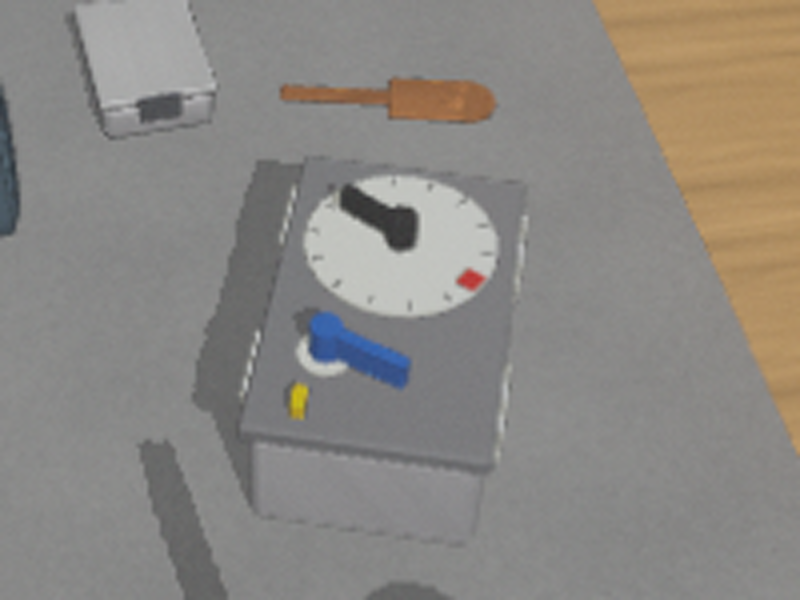

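```bash
cat > h.py <<'E'
import numpy as np,cv2
def proj(p,X):
    return cv2.projectPoints(np.atleast_2d(np.asarray(X,float)),cv2.Rodrigues(p["R"])[0],p["t"],p["intrinsics"],np.array(p["D"]))[0][:,0]
def back(p,uv,z):
    n=cv2.undistortPoints(np.array([[uv]],float),p["intrinsics"],np.array(p["D"]))[0,0]
    d=p["R"].T@np.array([n[0],n[1],1]);c=-p["R"].T@p["t"]
    return c+d*(z-c[2])/d[2]
def W(b,P):
    P=np.atleast_2d(np.asarray(P,float));c,s=np.cos(b[2]),np.sin(b[2])
    return np.c_[b[0]+c*P[:,0]-s*P[:,1],b[1]+s*P[:,0]+c*P[:,1],P[:,2]]
E
python3 - <<'E'
import pickle,numpy as np;from h import *
from scipy.optimize import least_squares as L
P=pickle.load(open("p0.pkl","rb"))
zt=lambda u:(160+(u[0]+.5)/4-.5,90+(u[1]+.5)/4-.5)
zs=lambda u:(180+(u[0]+.5)/4-.5,110+(u[1]+.5)/4-.5)
pts=[(.103,.163,.135),(.103,-.163,.135),(-.103,-.163,.135),(-.103,.163,.135),(0,.06,.172),(-.045,-.075,.172),(-.057,-.136,.153)]
T=[zt(u) for u in [(210,95),(618,220),(540,480),(130,350),(295,256),(452,370),(525,412)]]
S=[zs(u) for u in [(525,182),(495,466),(243,431),(305,157),(402,221),(326,328),(301,387)]]
def f(b,c): 
    w=W(b,pts); r=[]
    if 't' in c:r.append(proj(P["top"],w)-T)
    if 's' in c:r.append(proj(P["side"],w)-S)
    return np.concatenate(r).ravel()
for c in ["t","s","ts"]:
    s=L(f,[.6,0,-.2],args=(c,),loss="soft_l1");print(c,s.x);print(f(s.x,c).reshape(-1,2).round(1).tolist())
b=s.x
def ang(n,uv,z,o):
    w=back(P[n],uv,z);d=w-W(b,[o])[0];a=np.arctan2(d[1],d[0]);print(n,w.round(4),"r",np.hypot(d[0],d[1]).round(4),"world",np.degrees(a).round(1),"box",np.degrees(a-b[2]).round(1))
D=(0,.06,0);V=(-.045,-.075,0)
print("ptr");ang("top",zt((237,317)),.17,D);ang("side",zs((347,190)),.17,D)
print("tab centre");ang("top",zt((370,193)),.144,D);ang("side",zs((470,279)),.144,D)
print("lever");ang("top",zt((515,294)),.17,V);ang("side",zs((409,364)),.17,V)
E
```

```text
t [ 0.59084911 -0.01988037 -0.32018053]
[[-0.9, -1.0], [0.9, 0.2], [0.3, 0.9], [-2.1, 0.5], [-0.1, -0.3], [0.3, -0.3], [0.4, -0.1]]
s [ 0.59104871 -0.02550485 -0.32071227]
[[0.2, 0.1], [0.5, -0.0], [-1.4, -0.1], [-0.4, -0.4], [0.3, -0.8], [0.4, -0.2], [-0.1, 2.7]]
ts [ 0.59119039 -0.02160962 -0.32094423]
[[-0.2, -1.1], [1.5, 0.1], [0.8, 0.8], [-1.5, 0.3], [0.5, -0.5], [0.9, -0.4], [1.0, -0.2], [-0.0, -0.6], [0.2, -1.0], [-1.5, -1.1], [-0.5, -1.1], [0.1, -1.6], [0.3, -1.1], [-0.3, 1.8]]
ptr
top [0.565  0.0795 0.17  ] r 0.0631 world 135.6 box 154.0
side [0.5688 0.0745 0.17  ] r 0.057 world 136.5 box 154.9
tab centre
top [ 0.6594 -0.0188  0.144 ] r 0.0732 world -47.7 box -29.3
side [ 0.6591 -0.0221  0.144 ] r 0.0755 world -49.6 box -31.2
lever
top [ 0.5788 -0.1229  0.17  ] r 0.0699 world -39.4 box -21.0
side [ 0.5822 -0.1289  0.17  ] r 0.0763 world -41.2 box -22.8
```

```bash
cat >> h.py <<'E'
B=np.array([.5912,-.0216,-.3209])
PIV=W(B,[(-.045,-.075,0)])[0]; DC=W(B,[(0,.06,0)])[0]
def pose(o):
    from scipy.spatial.transform import Rotation as R
    m=R.from_quat(o["ee_rot"]).as_matrix();return o["ee_pos"],np.degrees(np.arctan2(m[1,0],m[0,0])),m
def rel(p0,yaw0,p,yaw):
    d=(np.asarray(p)-p0)*1000;a=np.radians(yaw0);c,s=np.cos(a),np.sin(a)
    return np.round([d[0]*c+d[1]*s,d[0]*s-d[1]*c,-d[2]],1).tolist(),round(-((yaw-yaw0+180)%360-180),1)
def fing(c,phi,r,off,z,sgn):
    "finger on sgn side (+1 = CCW side) of blade at angle phi deg"
    a=np.radians(phi);return np.array([c[0]+r*np.cos(a)-sgn*off*np.sin(a),c[1]+r*np.sin(a)+sgn*off*np.cos(a),z])
E
python3 - <<'E'
from h import *;from cell import readout
o=readout.get_obs();p,y,m=pose(o);print(m.round(3),y)
print(rel(p,y,fing(PIV,-40,.05,.032,.25,1),50),PIV,DC)
E
```

```text
[[ 0.969  0.246 -0.   ]
 [ 0.246 -0.969  0.   ]
 [ 0.    -0.    -1.   ]] 14.254832213397831
([544.5, -347.7, 2.7], np.float64(-35.7)) [ 0.52484061 -0.07857746  0.        ] [0.61012524 0.03533712 0.        ]
```

Emit:
move_arm(targets=[{"dp":[45,-29,0],"delta_rot":[0,0,-3],"grip":-1},{"dp":[90,-58,0],"delta_rot":[0,0,-6],"grip":-1},{"dp":[135,-87,0],"delta_rot":[0,0,-9],"grip":-1},{"dp":[180,-116,0],"delta_rot":[0,0,-12],"grip":-1},{"dp":[225,-145,0],"delta_rot":[0,0,-15],"grip":-1},{"dp":[270,-174,0],"delta_rot":[0,0,-18],"grip":-1},{"dp":[315,-203,0],"delta_rot":[0,0,-21],"grip":-1},{"dp":[360,-232,0],"delta_rot":[0,0,-24],"grip":-1},{"dp":[405,-261,0],"delta_rot":[0,0,-27],"grip":-1},{"dp":[450,-290,0],"delta_rot":[0,0,-30],"grip":-1},{"dp":[495,-319,0],"delta_rot":[0,0,-33],"grip":-1},{"dp":[544,-348,0],"delta_rot":[0,0,-35.7],"grip":-1}])

```text
time_s: 2.0
ee_pos: [0.5524, -0.117, 0.253]
ee_rot: [0.906, 0.423, 0.0, 0.0]
wrist_force: [1.0, -0.7, 0.7]
width: 0.0003
```

Run:
```python
from h import *;from cell import readout,eyes
o=readout.get_obs();p,y,m=pose(o);print(p,y,o["q"],o["width"])
print(rel(p,y,fing(PIV,-40,.05,.032,.25,1),50))
w=eyes.capture("wrist");cv2.imwrite("pics/w1.png",w["color"]);print(w["mount"])
t=eyes.capture("side");cv2.imwrite("pics/s1.png",t["color"])
import pickle;pickle.dump((o,w),open("w1.pkl","wb"))
```

```text
[ 0.55240305 -0.11699137  0.25300396] 50.0885600676024 [-4.18814387e-01  1.57206393e-01  1.63359008e+00 -1.03577722e-04
  1.35014886e+00  2.77794312e-01] 0.00031583386497307365
([43.7, 4.3, 3.0], np.float64(0.1))
[[ 3.51494078e-04 -9.46336260e-01 -3.23183477e-01  8.48469383e-02]
 [ 9.99999871e-01  2.13794955e-04  4.61570982e-04 -7.35660819e-04]
 [-3.67706360e-04 -3.23183597e-01  9.46336213e-01 -1.32036787e-01]
 [ 0.00000000e+00  0.00000000e+00  0.00000000e+00  1.00000000e+00]]
```

View pics/w1.png

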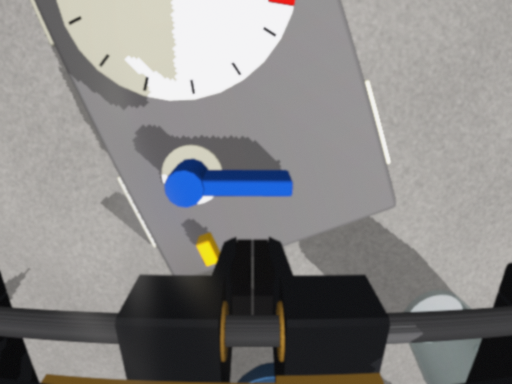

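View pics/s1.png

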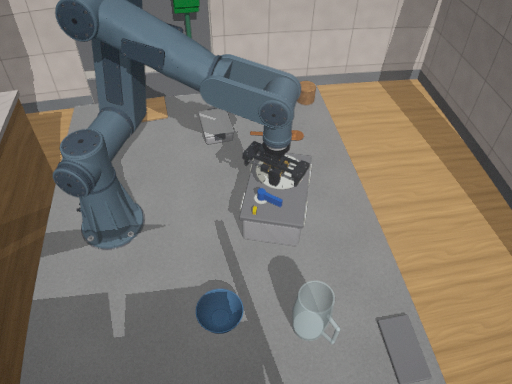

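```bash
cat >> h.py <<'E'
def wcam(o,w):
    p,y,m=pose(o);T=np.eye(4);T[:3,:3]=m;T[:3,3]=p
    C=np.linalg.inv(T@w["mount"]);q=dict(w);q["R"]=C[:3,:3];q["t"]=C[:3,3];return q
E
python3 - <<'E'
import pickle;from h import *
o,w=pickle.load(open("w1.pkl","rb"));q=wcam(o,w)
h=back(q,(185,184),.172);t=back(q,(292,183),.17);s=back(q,(206,244),.153)
print(h,PIV,t,np.degrees(np.arctan2(*(t-h)[1::-1])),np.hypot(*(t-h)[:2]));print("stop",s,W(B,[(-.057,-.136,.153)]))
E
```

```text
[ 0.52760166 -0.07465085  0.172     ] [ 0.52484061 -0.07857746  0.        ] [ 0.58361547 -0.12141607  0.17      ] -39.85807802650437 0.07296938798069638
stop [ 0.49885596 -0.12345359  0.153     ] [[ 0.49421252 -0.13267848  0.153     ]]
```

Emit:
move_arm(targets=[{"dp":[44,3,0],"delta_rot":[0,0,0],"grip":-1},{"dp":[44,3,40],"delta_rot":[0,0,0],"grip":-1},{"dp":[44,3,40],"delta_rot":[0,0,0],"grip":-1}])

```text
time_s: 2.4
ee_pos: [0.579, -0.0858, 0.2078]
ee_rot: [0.906, 0.423, -0.003, -0.003]
wrist_force: [-1.4, -0.2, -1.5]
width: 0.0004
```

Run:
```python
from h import *;from cell import readout,eyes
o=readout.get_obs();p,y,m=pose(o);print(p,y)
w=eyes.capture("wrist");cv2.imwrite("pics/w2.png",w["color"])
q=wcam(o,w)
import pickle;pickle.dump((o,w),open("w2.pkl","wb"))
```

```text
[ 0.57898568 -0.08575493  0.20781836] 50.026117813193565
```

View pics/w2.png

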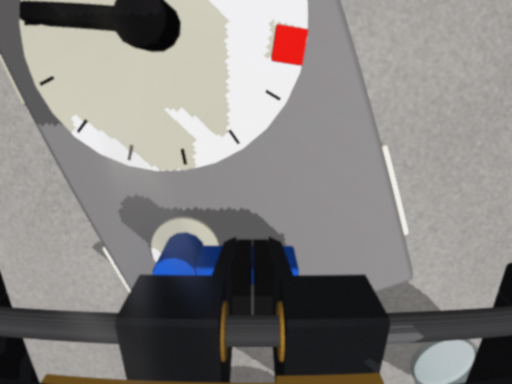

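```bash
cat >> h.py <<'E'
PIV=np.array([.526,-.077,0])
E
python3 - <<'E'
import pickle;from h import *;from cell import readout
o=readout.get_obs();p,y,m=pose(o);d=(p-PIV)[:2];a=np.radians(-40)
print(p,y,"r",d@[np.cos(a),np.sin(a)],"off",d@[-np.sin(a),np.cos(a)])
o,w=pickle.load(open("w2.pkl","rb"));q=wcam(o,w)
print("dial c",back(q,(150,24),.172),DC,"tab",back(q,(290,45),.144))
print(proj(q,p+[0,0,-.014]))
E
```

```text
[ 0.57965072 -0.08664725  0.2101052 ] 49.967247160925275 r 0.0472999699197717 off 0.02709579621600628
dial c [0.61221949 0.03060285 0.172     ] [0.61012524 0.03533712 0.        ] tab [ 0.66028531 -0.01962801  0.144     ]
[[255.72181755 258.63362962]]
```

Emit:
move_arm(targets=[{"dp":[2,3,22],"delta_rot":[0,0,0],"grip":-1},{"dp":[2,3,42],"delta_rot":[0,0,0],"grip":-1},{"dp":[2,3,42],"delta_rot":[0,0,0],"grip":-1},{"dp":[2,3,42],"delta_rot":[0,0,0],"grip":-1}])

```text
time_s: 2.85
ee_pos: [0.5855, -0.0885, 0.1721]
ee_rot: [0.907, 0.422, 0.0, 0.0]
wrist_force: [-0.3, -0.2, -0.1]
width: -0.0001
```

Run:
```python
from h import *;from cell import readout
o=readout.get_obs();p,y,m=pose(o);d=(p-PIV)[:2];a=np.radians(-40)
print(p,y,"r",d@[np.cos(a),np.sin(a)],"off",d@[-np.sin(a),np.cos(a)],o["wrist_force"])
for ph in list(range(-40,-101,-6))+[-102,-104,-106,-108]:
    print(ph,rel(p,y,fing(PIV,ph,.05,.0155,.168,1),ph+90))
```

```text
[ 0.58547053 -0.08851866  0.17213673] 49.88193679516645 r 0.052961125046635284 off 0.02940311677161151 [-0.29342577 -0.22820411 -0.12139434]
-40 ([-13.9, -2.9, 4.1], np.float64(-0.1))
-46 ([-19.2, -1.6, 4.1], np.float64(5.9))
-52 ([-24.6, -0.8, 4.1], np.float64(11.9))
-58 ([-30.1, -0.6, 4.1], np.float64(17.9))
-64 ([-35.6, -0.9, 4.1], np.float64(23.9))
-70 ([-41.0, -1.8, 4.1], np.float64(29.9))
-76 ([-46.3, -3.3, 4.1], np.float64(35.9))
-82 ([-51.4, -5.3, 4.1], np.float64(41.9))
-88 ([-56.2, -7.9, 4.1], np.float64(47.9))
-94 ([-60.8, -10.9, 4.1], np.float64(53.9))
-100 ([-65.0, -14.4, 4.1], np.float64(59.9))
-102 ([-66.3, -15.7, 4.1], np.float64(61.9))
-104 ([-67.6, -17.0, 4.1], np.float64(63.9))
-106 ([-68.8, -18.3, 4.1], np.float64(65.9))
-108 ([-70.0, -19.7, 4.1], np.float64(67.9))
```

Emit:
move_arm(targets=[{"dp":[-8,-2,3],"delta_rot":[0,0,0],"grip":-1},{"dp":[-14,-3,3],"delta_rot":[0,0,0],"grip":-1},{"dp":[-19,-2,3],"delta_rot":[0,0,6],"grip":-1},{"dp":[-24.5,-1,3],"delta_rot":[0,0,12],"grip":-1},{"dp":[-30,-0.5,3],"delta_rot":[0,0,18],"grip":-1},{"dp":[-35.5,-1,3],"delta_rot":[0,0,24],"grip":-1},{"dp":[-41,-2,3],"delta_rot":[0,0,30],"grip":-1},{"dp":[-46.5,-3.5,3],"delta_rot":[0,0,36],"grip":-1},{"dp":[-51.5,-5.5,3],"delta_rot":[0,0,42],"grip":-1},{"dp":[-56,-8,3],"delta_rot":[0,0,48],"grip":-1},{"dp":[-56,-8,3],"delta_rot":[0,0,48],"grip":-1}])

```text
time_s: 3.95
ee_pos: [0.543, -0.126, 0.1687]
ee_rot: [1.0, 0.016, 0.001, 0.0]
wrist_force: [-0.4, 0.4, -0.2]
width: 0.0007
```

Run:
```python
from h import *;from cell import readout,eyes
o=readout.get_obs();p,y,m=pose(o)
print(p,y,o["wrist_force"])
for n in ["wrist","side","top"]:
    w=eyes.capture(n);c=w["color"]
    if n!="wrist": 
        x,yy=(180,110) if n=="side" else (160,90)
        c=cv2.resize(c[yy:yy+150,x:x+200],None,fx=3,fy=3,interpolation=cv2.INTER_CUBIC)
    cv2.imwrite(f"pics/{n}3.png",c)
for ph in [-94,-98,-100,-102,-104,-106,-108]:
    print(ph,rel(p,y,fing(PIV,ph,.05,.0155,.168,1),ph+90))
```

```text
[ 0.54297351 -0.12603753  0.16869106] 1.853152849376511 [-0.40008948  0.36637552 -0.17159457]
-94 ([-5.1, 1.8, 0.7], np.float64(5.9))
-98 ([-8.7, 2.4, 0.7], np.float64(9.9))
-100 ([-10.5, 2.6, 0.7], np.float64(11.9))
-102 ([-12.3, 2.7, 0.7], np.float64(13.9))
-104 ([-14.1, 2.8, 0.7], np.float64(15.9))
-106 ([-16.0, 2.8, 0.7], np.float64(17.9))
-108 ([-17.8, 2.7, 0.7], np.float64(19.9))
```

View pics/wrist3.png

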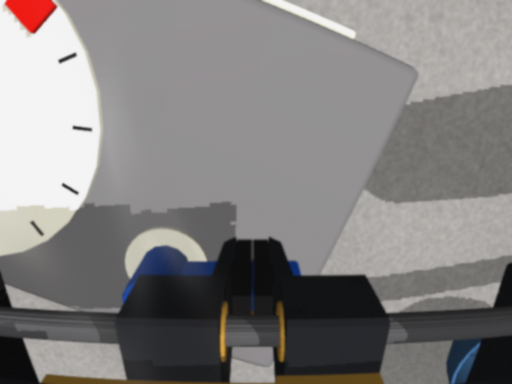

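View pics/side3.png

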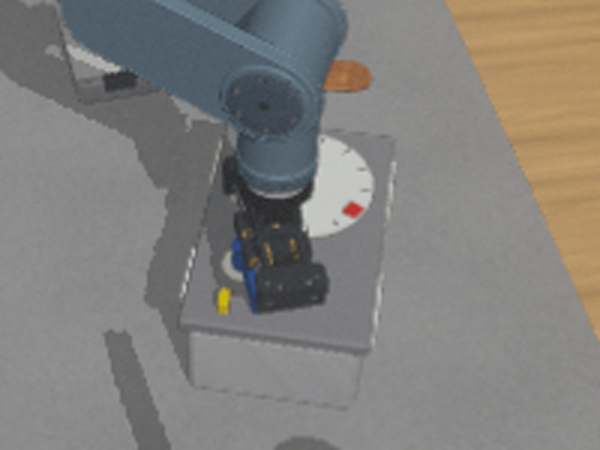

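View pics/top3.png

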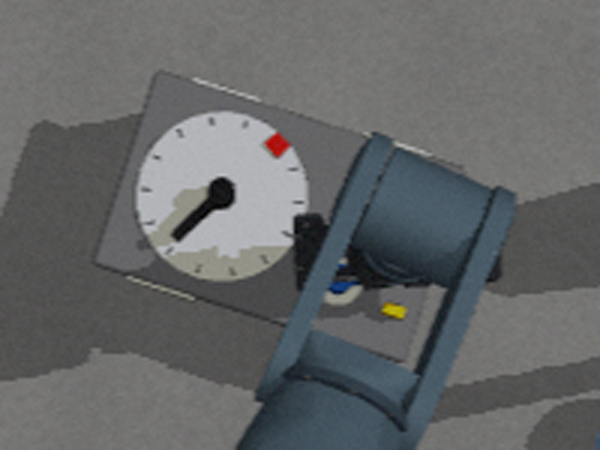

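Emit:
move_arm(targets=[{"dp":[-3,1,1],"delta_rot":[0,0,3],"grip":-1},{"dp":[-6,2,1],"delta_rot":[0,0,7],"grip":-1},{"dp":[-9,2.5,1],"delta_rot":[0,0,10],"grip":-1},{"dp":[-11,2.5,1],"delta_rot":[0,0,12],"grip":-1},{"dp":[-12.5,2.5,1],"delta_rot":[0,0,14],"grip":-1},{"dp":[-12.5,2.5,1],"delta_rot":[0,0,14],"grip":-1}])

```text
time_s: 4.7
ee_pos: [0.531, -0.1283, 0.167]
ee_rot: [0.995, -0.104, 0.0, 0.0]
wrist_force: [0.1, -0.1, 0.2]
width: 0.0004
```

Emit:
move_arm(targets=[{"dp":[-1.5,0,0],"delta_rot":[0,0,1.5],"grip":-1},{"dp":[-1.5,0,0],"delta_rot":[0,0,1.5],"grip":-1}])

```text
time_s: 4.9
ee_pos: [0.5294, -0.1279, 0.1668]
ee_rot: [0.993, -0.118, 0.0, 0.0]
wrist_force: [1.0, -0.2, -0.0]
width: 0.0003
```

Run:
```python
from h import *;from cell import readout,eyes
o=readout.get_obs();p,y,m=pose(o)
print(p,y,o["wrist_force"])
for n in ["side","top"]:
    w=eyes.capture(n);c=w["color"]
    x,yy=(220,150) if n=="side" else (230,140)
    cv2.imwrite(f"pics/{n}4.png",cv2.resize(c[yy:yy+75,x:x+100],None,fx=6,fy=6,interpolation=cv2.INTER_CUBIC))
for ph in [-102,-104,-106,-108]:
    print(ph,rel(p,y,fing(PIV,ph,.05,.0155,.168,1),ph+90))
```

```text
[ 0.52944388 -0.12786727  0.16683972] -13.53901136726663 [ 1.02933522 -0.22312658 -0.00867399]
-102 ([1.6, 0.9, -1.2], np.float64(-1.5))
-104 ([-0.2, 1.5, -1.2], np.float64(0.5))
-106 ([-1.9, 2.0, -1.2], np.float64(2.5))
-108 ([-3.7, 2.4, -1.2], np.float64(4.5))
```

View pics/side4.png

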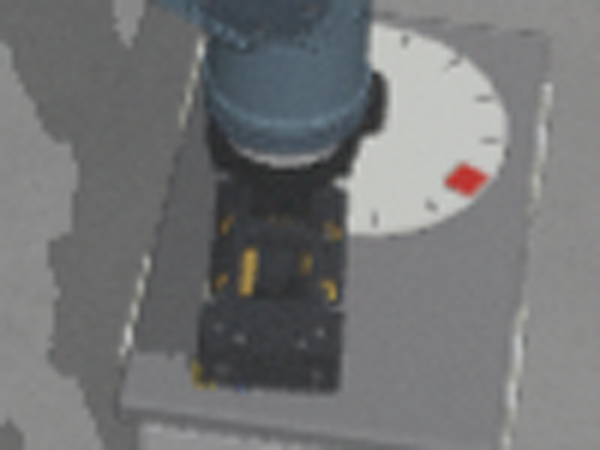

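View pics/top4.png

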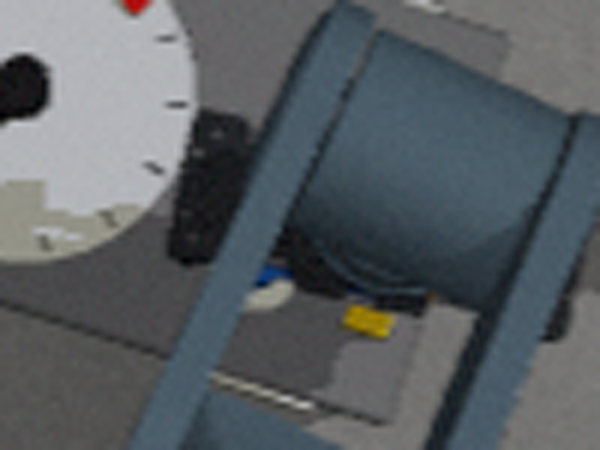

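Close to home; continue in small steps watching the force.

Emit:
move_arm(targets=[{"dp":[-1,0,0],"delta_rot":[0,0,1.5],"grip":-1},{"dp":[-1.5,0,0],"delta_rot":[0,0,2],"grip":-1},{"dp":[-1.5,0,0],"delta_rot":[0,0,2],"grip":-1}])

```text
time_s: 5.3
ee_pos: [0.5278, -0.1275, 0.1667]
ee_rot: [0.991, -0.135, -0.0, -0.0]
wrist_force: [1.0, -1.2, 0.8]
width: 0.0002
```

Emit:
move_arm(targets=[{"dp":[-1,0,0],"delta_rot":[0,0,1],"grip":-1},{"dp":[-1,0,0],"delta_rot":[0,0,1],"grip":-1}])

```text
time_s: 5.5
ee_pos: [0.5268, -0.1272, 0.1666]
ee_rot: [0.99, -0.144, -0.0, -0.0]
wrist_force: [0.9, -0.9, -0.2]
width: 0.0004
```

Emit:
move_arm(targets=[{"dp":[-1,0,0],"delta_rot":[0,0,1],"grip":-1},{"dp":[-1,0,0],"delta_rot":[0,0,1],"grip":-1}])

```text
time_s: 5.7
ee_pos: [0.5258, -0.1269, 0.1667]
ee_rot: [0.988, -0.153, -0.0, -0.0]
wrist_force: [0.3, -1.4, 0.6]
width: 0.0005
```

Emit:
move_arm(targets=[{"dp":[-1,0,0],"delta_rot":[0,0,0.5],"grip":-1},{"dp":[-1,0,0],"delta_rot":[0,0,0.5],"grip":-1}])

```text
time_s: 5.9
ee_pos: [0.525, -0.1268, 0.1667]
ee_rot: [0.988, -0.157, 0.0, 0.0]
wrist_force: [1.7, -1.7, -0.6]
width: 0.0004
```

Emit:
move_arm(targets=[{"dp":[-1,0,0],"delta_rot":[0,0,0],"grip":-1},{"dp":[-1,0,0],"delta_rot":[0,0,0],"grip":-1}])

```text
time_s: 6.1
ee_pos: [0.5247, -0.1267, 0.1668]
ee_rot: [0.988, -0.157, 0.001, 0.0]
wrist_force: [3.6, -2.7, -2.4]
width: 0.0003
```

Emit:
move_arm(targets=[{"dp":[-1,0,0],"delta_rot":[0,0,0],"grip":-1},{"dp":[-1,0,0],"delta_rot":[0,0,0],"grip":-1}])

```text
time_s: 6.3
ee_pos: [0.524, -0.1263, 0.1668]
ee_rot: [0.988, -0.157, 0.001, 0.0]
wrist_force: [6.0, -2.9, -3.8]
width: 0.0008
```

Emit:
move_arm(targets=[{"dp":[4,0,0],"delta_rot":[0,0,0],"grip":-1},{"dp":[14,0,0],"delta_rot":[0,0,0],"grip":-1},{"dp":[16,0,-25],"delta_rot":[0,0,0],"grip":-1},{"dp":[16,0,-65],"delta_rot":[0,0,0],"grip":-1},{"dp":[-25,0,-85],"delta_rot":[0,0,0],"grip":-1},{"dp":[-65,0,-85],"delta_rot":[0,0,0],"grip":-1},{"dp":[-65,0,-85],"delta_rot":[0,0,0],"grip":-1},{"dp":[-65,0,-85],"delta_rot":[0,0,0],"grip":-1},{"dp":[-65,0,-85],"delta_rot":[0,0,0],"grip":-1}])

```text
time_s: 7.2
ee_pos: [0.4624, -0.1063, 0.252]
ee_rot: [0.988, -0.157, 0.0, 0.0]
wrist_force: [0.7, -0.4, 0.4]
width: 0.0002
```

Run:
```python
from h import *;from cell import readout,eyes;import pickle
o=readout.get_obs();p,y,m=pose(o)
print(p,y,o["wrist_force"],o["dq"].max())
P={"o":o}
for n in ["wrist","side","top"]:
    w=eyes.capture(n);c=w["color"];P[n]=w
    if n!="wrist":
      x,yy=(180,110) if n=="side" else (160,90)
      c=cv2.resize(c[yy:yy+150,x:x+200],None,fx=4,fy=4,interpolation=cv2.INTER_CUBIC)
    cv2.imwrite(f"pics/{n}5.png",c)
pickle.dump(P,open("p5.pkl","wb"))
```

```text
[ 0.46235252 -0.10633463  0.25198395] -18.04672473267044 [ 0.69495613 -0.3987917   0.35528691] 0.015009481455891862
```

View pics/wrist5.png

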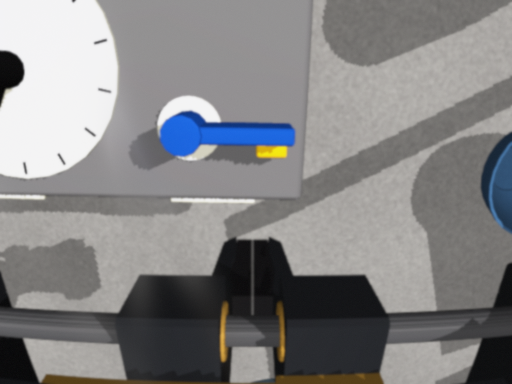

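View pics/side5.png

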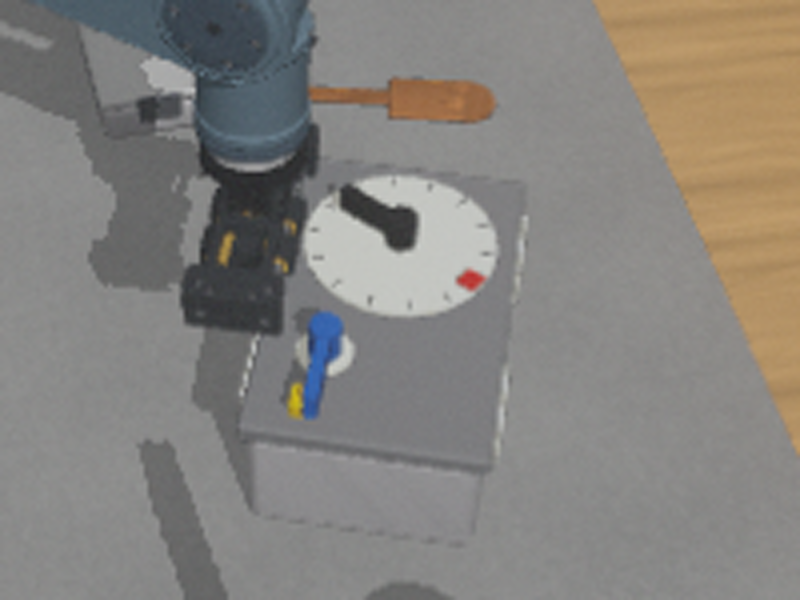

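View pics/top5.png

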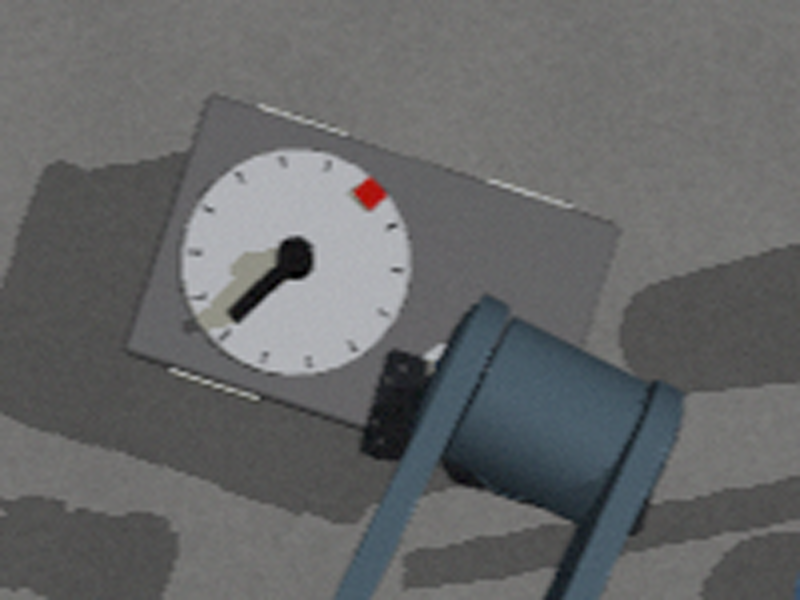

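Run:
```python
import pickle;from h import *
P=pickle.load(open("p5.pkl","rb"));q=wcam(P["o"],P["wrist"])
h=back(q,(182,133),.172);t=back(q,(294,134),.17);b=np.degrees(np.arctan2(*(t-h)[1::-1]))
print(h,t,b,np.hypot(*(t-h)[:2]))
e=back(q,(0,195),.135);f=back(q,(299,195),.135);print(e,f,np.degrees(np.arctan2(*(f-e)[1::-1])), W(B,[(-.103,-.163,.135)]))
print("dial",h[:2]+ (W(B,[(0,.06,0)])-W(B,[(-.045,-.075,0)]))[0,:2],DC)
z=lambda u:(160+(u[0]+.5)/4-.5,90+(u[1]+.5)/4-.5)
for c in [(295,257)]: print("top hub",back(P["top"],z(c),.172),"dial face centre",back(P["top"],z((296,263)),.14))
zs=lambda u:(180+(u[0]+.5)/4-.5,110+(u[1]+.5)/4-.5)
print("side dial",back(P["side"],zs((401,246)),.14))
```

```text
[ 0.52469505 -0.07847972  0.172     ] [ 0.50123924 -0.14709468  0.17      ] -108.87283176619279 0.07251336150497609
[0.5243518  0.10131326 0.135     ] [ 0.44609678 -0.14009213  0.135     ] -107.96084507926348 [[ 0.44204437 -0.14379083  0.135     ]]
dial [0.60997968 0.03543485] [0.61012524 0.03533712 0.        ]
top hub [0.60802316 0.03673591 0.172     ] dial face centre [0.60831139 0.03695205 0.14      ]
side dial [0.60947287 0.0289351  0.14      ]
```

```bash
echo 'DC=np.array([.6092,.0353,0])' >> h.py
python3 - <<'E'
from h import *;from cell import readout
o=readout.get_obs();p,y,m=pose(o)
print(rel(p,y,fing(DC,135,.040,.030,.25,-1),45),o["q"])
E
```

```text
([73.9, -225.1, 1.5], np.float64(-63.0)) [-4.77157674e-01 -4.87609111e-02  1.85280598e+00  1.71430785e-06
  1.33805163e+00  1.40860423e+00]
```

Emit:
move_arm(targets=[{"dp":[9,-28,0],"delta_rot":[0,0,-8],"grip":-1},{"dp":[18,-56,0],"delta_rot":[0,0,-16],"grip":-1},{"dp":[28,-84,0],"delta_rot":[0,0,-24],"grip":-1},{"dp":[37,-112,0],"delta_rot":[0,0,-32],"grip":-1},{"dp":[46,-140,0],"delta_rot":[0,0,-40],"grip":-1},{"dp":[55,-168,0],"delta_rot":[0,0,-48],"grip":-1},{"dp":[64,-196,0],"delta_rot":[0,0,-56],"grip":-1},{"dp":[74,-225,0],"delta_rot":[0,0,-63],"grip":-1},{"dp":[74,-225,20],"delta_rot":[0,0,-63],"grip":-1},{"dp":[74,-225,40],"delta_rot":[0,0,-63],"grip":-1},{"dp":[74,-225,40],"delta_rot":[0,0,-63],"grip":-1},{"dp":[74,-225,40],"delta_rot":[0,0,-63],"grip":-1}])

```text
time_s: 8.55
ee_pos: [0.6015, 0.0851, 0.2112]
ee_rot: [0.924, 0.382, -0.001, -0.0]
wrist_force: [-0.3, -0.0, 0.9]
width: -0.0001
```

```bash
cat > look.py <<'E'
import sys;from h import *;from cell import readout,eyes;import pickle
k=sys.argv[1];o=readout.get_obs();p,y,m=pose(o)
print(p,y,o["wrist_force"],o["q"][5])
P={"o":o};T=[]
for n in ["wrist","side","top"]:
    w=eyes.capture(n);c=w["color"];P[n]=w
    if n!="wrist":
      x,yy=(180,110) if n=="side" else (160,90)
      c=cv2.resize(c[yy:yy+150,x:x+200],(400,300),interpolation=cv2.INTER_CUBIC)
    else: c=cv2.resize(c,(400,300),interpolation=cv2.INTER_AREA)
    T.append(c)
T.append(T[0]*0)
cv2.imwrite(f"pics/all{k}.png",np.vstack([np.hstack(T[:2]),np.hstack(T[2:])]))
pickle.dump(P,open(f"p{k}.pkl","wb"))
E
python3 look.py 6
```

```text
[0.60149885 0.08508569 0.21122556] 44.952394167004044 [-0.26079951 -0.04466524  0.88166714] 0.7315792920827751
```

View pics/all6.png

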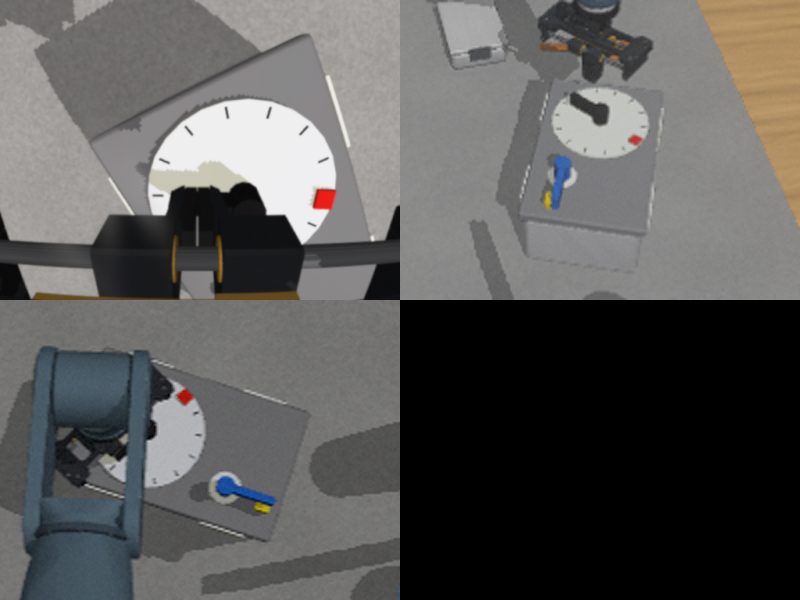

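Emit:
move_arm(targets=[{"dp":[0,0,22],"delta_rot":[0,0,0],"grip":-1},{"dp":[0,0,43],"delta_rot":[0,0,0],"grip":-1},{"dp":[0,0,43],"delta_rot":[0,0,0],"grip":-1},{"dp":[0,0,43],"delta_rot":[0,0,0],"grip":-1}])

```text
time_s: 9.1
ee_pos: [0.6017, 0.085, 0.1697]
ee_rot: [0.924, 0.382, 0.0, 0.0]
wrist_force: [-0.5, 0.5, 0.5]
width: 0.0003
```

Run:
```python
from h import *;from cell import readout
o=readout.get_obs();p,y,m=pose(o);print(p,y,o["wrist_force"])
for ph in range(135,191,5):print(ph,rel(p,y,fing(DC,ph,.040,.0155,.168,-1),ph-90))
```

```text
[0.60174758 0.08495941 0.16965655] 44.94265787957168 [-0.54689666  0.47016879  0.49850479]
135 ([-14.3, 0.4, 1.7], np.float64(-0.1))
140 ([-17.9, -0.8, 1.7], np.float64(-5.1))
145 ([-21.5, -1.7, 1.7], np.float64(-10.1))
150 ([-25.2, -2.2, 1.7], np.float64(-15.1))
155 ([-29.0, -2.5, 1.7], np.float64(-20.1))
160 ([-32.7, -2.4, 1.7], np.float64(-25.1))
165 ([-36.4, -2.0, 1.7], np.float64(-30.1))
170 ([-40.1, -1.2, 1.7], np.float64(-35.1))
175 ([-43.7, -0.2, 1.7], np.float64(-40.1))
180 ([-47.2, 1.2, 1.7], np.float64(-45.1))
185 ([-50.5, 2.8, 1.7], np.float64(-50.1))
190 ([-53.7, 4.8, 1.7], np.float64(-55.1))
```

Emit:
move_arm(targets=[{"dp":[-8,0,1],"delta_rot":[0,0,0],"grip":-1},{"dp":[-14.5,0.5,1],"delta_rot":[0,0,0],"grip":-1},{"dp":[-18,-1,1],"delta_rot":[0,0,-5],"grip":-1},{"dp":[-21.5,-1.5,1],"delta_rot":[0,0,-10],"grip":-1},{"dp":[-25,-2,1],"delta_rot":[0,0,-15],"grip":-1},{"dp":[-29,-2.5,1],"delta_rot":[0,0,-20],"grip":-1},{"dp":[-32.5,-2.5,1],"delta_rot":[0,0,-25],"grip":-1},{"dp":[-36.5,-2,1],"delta_rot":[0,0,-30],"grip":-1},{"dp":[-40,-1,1],"delta_rot":[0,0,-35],"grip":-1},{"dp":[-43.5,0,1],"delta_rot":[0,0,-40],"grip":-1},{"dp":[-47,1,1],"delta_rot":[0,0,-45],"grip":-1},{"dp":[-47,1,1],"delta_rot":[0,0,-45],"grip":-1}])

```text
time_s: 10.3
ee_pos: [0.569, 0.0507, 0.1688]
ee_rot: [0.707, 0.707, 0.001, 0.001]
wrist_force: [0.5, 0.3, 0.0]
width: 0.0005
```

```bash
python3 look.py 7
python3 - <<'E'
from h import *;from cell import readout
o=readout.get_obs();p,y,m=pose(o);print(p,y,o["wrist_force"])
for ph in range(185,242,5):print(ph,rel(p,y,fing(DC,ph,.040,.0155,.168,-1),ph-90))
E
```

```text
[0.56899412 0.05066963 0.16879106] 89.9656735251022 [5.19094328e-01 3.36800959e-01 7.56481175e-05] -0.11841090598926336
[0.56889045 0.05091929 0.16821002] 89.82158459134955 [ 0.05724612 -0.07824428 -0.47424687]
185 ([-3.7, -0.9, 0.2], np.float64(-5.2))
190 ([-7.3, -1.8, 0.2], np.float64(-10.2))
195 ([-11.0, -2.3, 0.2], np.float64(-15.2))
200 ([-14.7, -2.5, 0.2], np.float64(-20.2))
205 ([-18.5, -2.4, 0.2], np.float64(-25.2))
210 ([-22.2, -2.0, 0.2], np.float64(-30.2))
215 ([-25.9, -1.3, 0.2], np.float64(-35.2))
220 ([-29.5, -0.2, 0.2], np.float64(-40.2))
225 ([-32.9, 1.2, 0.2], np.float64(-45.2))
230 ([-36.3, 2.8, 0.2], np.float64(-50.2))
235 ([-39.5, 4.8, 0.2], np.float64(-55.2))
240 ([-42.5, 7.0, 0.2], np.float64(-60.2))
```

View pics/all7.png

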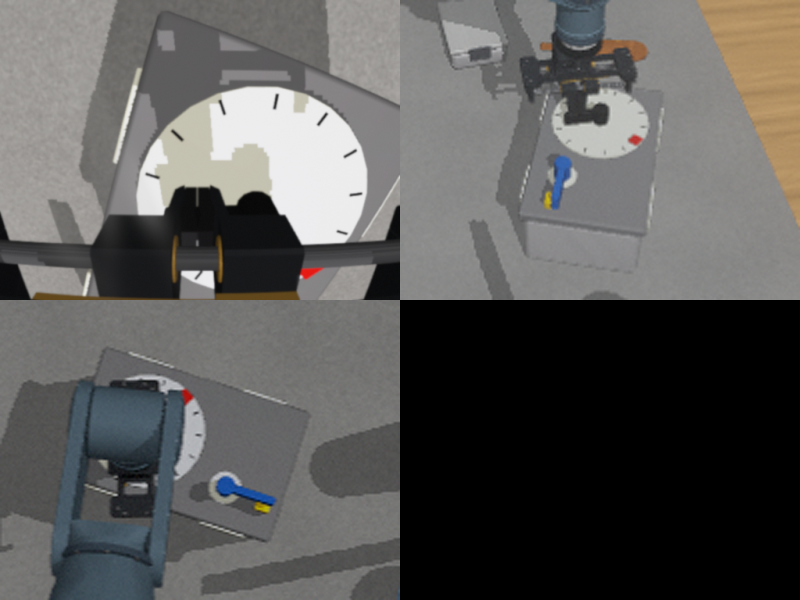

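Emit:
move_arm(targets=[{"dp":[-3.5,-1,0],"delta_rot":[0,0,-5],"grip":-1},{"dp":[-7.5,-2,0],"delta_rot":[0,0,-10],"grip":-1},{"dp":[-11,-2.5,0],"delta_rot":[0,0,-15],"grip":-1},{"dp":[-14.5,-2.5,0],"delta_rot":[0,0,-20],"grip":-1},{"dp":[-18.5,-2.5,0],"delta_rot":[0,0,-25],"grip":-1},{"dp":[-22,-2,0],"delta_rot":[0,0,-30],"grip":-1},{"dp":[-26,-1.5,0],"delta_rot":[0,0,-35],"grip":-1},{"dp":[-29.5,0,0],"delta_rot":[0,0,-40],"grip":-1},{"dp":[-33,1,0],"delta_rot":[0,0,-45],"grip":-1},{"dp":[-36.5,3,0],"delta_rot":[0,0,-50],"grip":-1},{"dp":[-39.5,5,0],"delta_rot":[0,0,-55],"grip":-1},{"dp":[-42.5,7,0],"delta_rot":[0,0,-60],"grip":-1}])

```text
time_s: 11.65
ee_pos: [0.5755, 0.0086, 0.1676]
ee_rot: [0.258, 0.966, -0.0, -0.0]
wrist_force: [-0.3, 0.6, -0.1]
width: 0.0007
```

```bash
python3 look.py 8
python3 - <<'E'
from h import *;from cell import readout
o=readout.get_obs();p,y,m=pose(o);print(p,y,o["wrist_force"])
for ph in range(245,306,5):print(ph,rel(p,y,fing(DC,ph,.040,.0155,.168,-1),ph-90))
E
```

```text
[0.5755002  0.00859779 0.16763183] 150.06525370211284 [-0.27209927  0.57064416 -0.12066564] -1.2393952432492108
[0.57577317 0.00856651 0.1676742 ] 149.77365034994983 [ 0.01001016 -0.51862129  0.27143995]
245 ([-3.6, -1.3, -0.3], np.float64(-5.2))
250 ([-7.3, -2.2, -0.3], np.float64(-10.2))
255 ([-11.0, -2.7, -0.3], np.float64(-15.2))
260 ([-14.7, -3.0, -0.3], np.float64(-20.2))
265 ([-18.5, -2.9, -0.3], np.float64(-25.2))
270 ([-22.2, -2.4, -0.3], np.float64(-30.2))
275 ([-25.8, -1.7, -0.3], np.float64(-35.2))
280 ([-29.4, -0.6, -0.3], np.float64(-40.2))
285 ([-32.9, 0.8, -0.3], np.float64(-45.2))
290 ([-36.3, 2.4, -0.3], np.float64(-50.2))
295 ([-39.4, 4.4, -0.3], np.float64(-55.2))
300 ([-42.4, 6.6, -0.3], np.float64(-60.2))
305 ([-45.2, 9.1, -0.3], np.float64(-65.2))
```

View pics/all8.png

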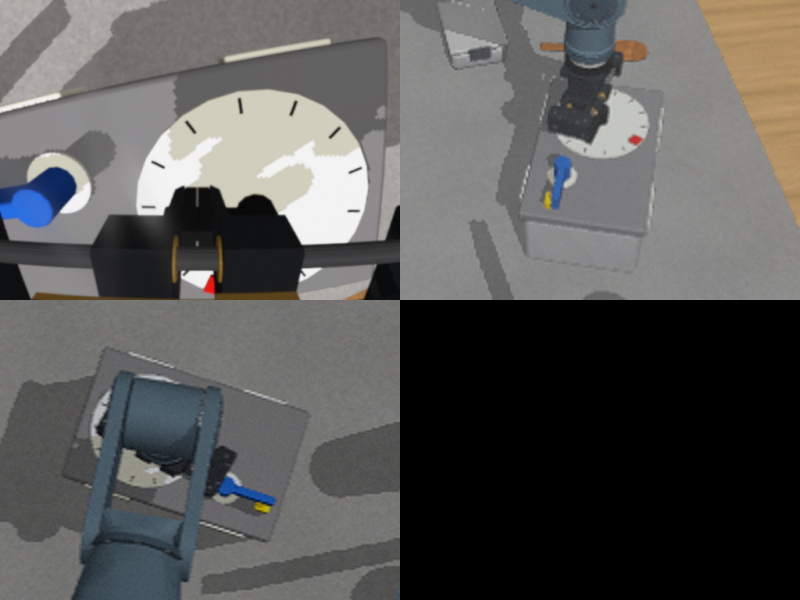

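Emit:
move_arm(targets=[{"dp":[-3.5,-1,0],"delta_rot":[0,0,-5],"grip":-1},{"dp":[-7.5,-2,0],"delta_rot":[0,0,-10],"grip":-1},{"dp":[-11,-2.5,0],"delta_rot":[0,0,-15],"grip":-1},{"dp":[-14.5,-3,0],"delta_rot":[0,0,-20],"grip":-1},{"dp":[-18.5,-3,0],"delta_rot":[0,0,-25],"grip":-1},{"dp":[-22,-2.5,0],"delta_rot":[0,0,-30],"grip":-1},{"dp":[-26,-1.5,0],"delta_rot":[0,0,-35],"grip":-1},{"dp":[-29.5,-0.5,0],"delta_rot":[0,0,-40],"grip":-1},{"dp":[-33,1,0],"delta_rot":[0,0,-45],"grip":-1},{"dp":[-36.5,2.5,0],"delta_rot":[0,0,-50],"grip":-1},{"dp":[-39.5,4.5,0],"delta_rot":[0,0,-55],"grip":-1},{"dp":[-42,6.5,0],"delta_rot":[0,0,-60],"grip":-1}])

```text
time_s: 13.0
ee_pos: [0.6153, -0.0068, 0.1677]
ee_rot: [-0.259, 0.966, -0.0, -0.0]
wrist_force: [-0.8, -1.1, -0.4]
width: 0.0007
```

```bash
python3 look.py 9
python3 - <<'E'
from h import *;from cell import readout
o=readout.get_obs();p,y,m=pose(o);print(p,y,o["wrist_force"])
for ph in range(300,316,2):print(ph,rel(p,y,fing(DC,ph,.040,.0155,.168,-1),ph-90))
E
```

```text
[ 0.61534568 -0.00683867  0.16767467] -150.0320111471417 [-0.82211256 -1.13682834 -0.41721023] -2.297100606902555
[ 0.61537506 -0.00652225  0.16764492] -150.2613795939101 [-0.60802888  0.74443926 -0.81355599]
300 ([-0.1, -0.7, -0.4], np.float64(-0.3))
302 ([-1.5, -1.2, -0.4], np.float64(-2.3))
304 ([-2.9, -1.7, -0.4], np.float64(-4.3))
306 ([-4.3, -2.1, -0.4], np.float64(-6.3))
308 ([-5.8, -2.4, -0.4], np.float64(-8.3))
310 ([-7.3, -2.7, -0.4], np.float64(-10.3))
312 ([-8.7, -3.0, -0.4], np.float64(-12.3))
314 ([-10.2, -3.2, -0.4], np.float64(-14.3))
```

View pics/all9.png

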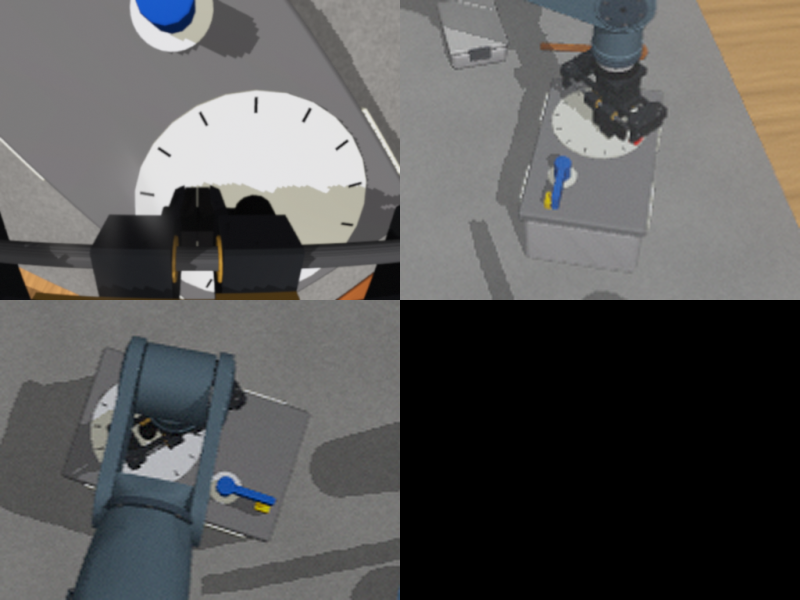

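Emit:
move_arm(targets=[{"dp":[-2.5,-1.5,0],"delta_rot":[0,0,-4],"grip":-1},{"dp":[-5,-2,0],"delta_rot":[0,0,-7],"grip":-1},{"dp":[-6.5,-2.5,0],"delta_rot":[0,0,-9],"grip":-1},{"dp":[-7.5,-3,0],"delta_rot":[0,0,-10.5],"grip":-1},{"dp":[-7.5,-3,0],"delta_rot":[0,0,-10.5],"grip":-1},{"dp":[-3,-3,0],"delta_rot":[0,0,-10.5],"grip":-1},{"dp":[5,-3,0],"delta_rot":[0,0,-10.5],"grip":-1},{"dp":[8,-3,-30],"delta_rot":[0,0,-10.5],"grip":-1},{"dp":[8,-3,-70],"delta_rot":[0,0,-10.5],"grip":-1},{"dp":[8,-3,-70],"delta_rot":[0,0,-10.5],"grip":-1}])

```text
time_s: 14.15
ee_pos: [0.6125, -0.0143, 0.2442]
ee_rot: [-0.345, 0.938, -0.003, 0.004]
wrist_force: [0.9, -0.3, 1.8]
width: 0.0006
```

Emit:
move_arm(targets=[{"dp":[35,-25,-10],"delta_rot":[0,0,0],"grip":-1},{"dp":[70,-50,-20],"delta_rot":[0,0,0],"grip":-1},{"dp":[105,-75,-20],"delta_rot":[0,0,0],"grip":-1},{"dp":[140,-100,-20],"delta_rot":[0,0,0],"grip":-1},{"dp":[140,-100,-20],"delta_rot":[0,0,0],"grip":-1},{"dp":[140,-100,-20],"delta_rot":[0,0,0],"grip":-1}])

```text
time_s: 14.75
ee_pos: [0.5676, -0.1812, 0.2573]
ee_rot: [-0.344, 0.939, 0.0, -0.0]
wrist_force: [-0.4, 0.7, -0.3]
width: 0.0007
```

```bash
python3 look.py 10
```

```text
[ 0.56756875 -0.18116945  0.2573324 ] -139.72479077052935 [-0.40195765  0.74394543 -0.25852394] -2.7819977460463643
```

View pics/all10.png

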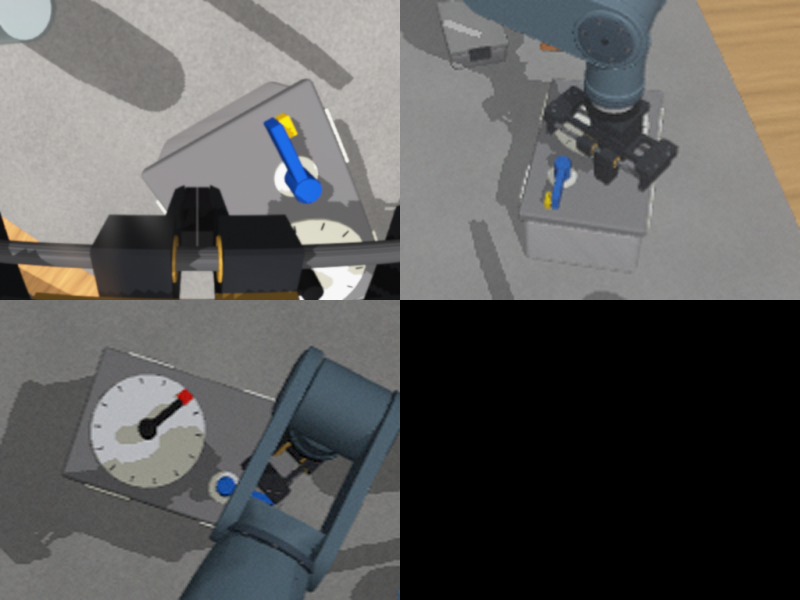

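Run:
```python
import pickle;from h import *
P=pickle.load(open("p10.pkl","rb"));t=P["top"];c=t["color"]
cv2.imwrite("pics/z10.png",cv2.resize(c[125:185,200:280],None,fx=10,fy=10,interpolation=cv2.INTER_CUBIC))
```

```text
(no output)
```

View pics/z10.png

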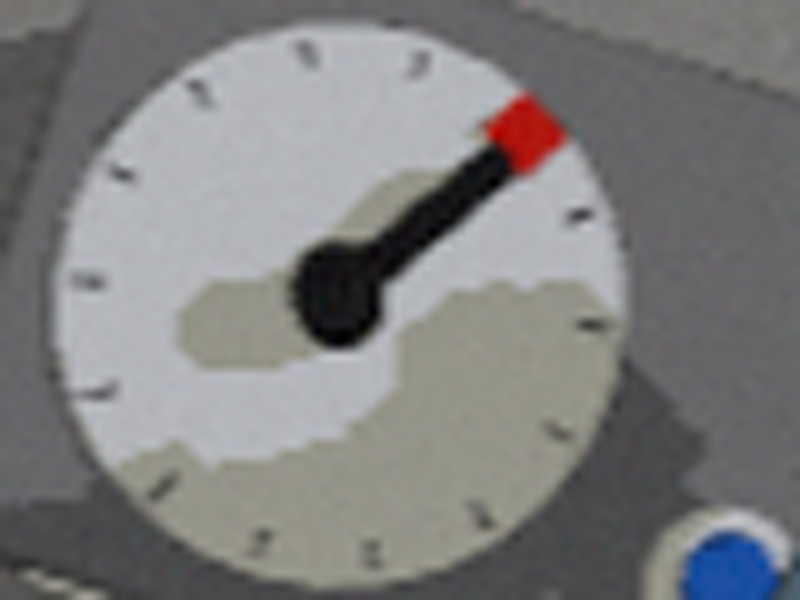

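Run:
```python
import pickle;from h import *
t=pickle.load(open("p10.pkl","rb"))["top"]
f=lambda u,z:back(t,(200+(u[0]+.5)/10-.5,125+(u[1]+.5)/10-.5),z)
hub=f((338,295),.172);tip=f((504,161),.17);tab=f((526,133),.144);dial=f((341,305),.14)
A=lambda a,b:np.degrees(np.arctan2(*(a-b)[1::-1]))
print(hub,dial,tip,tab);
for c in (hub,dial): print(A(tip,hub),A(tab,c))
u=(tab-dial)[:2];u/=np.linalg.norm(u);ti=dial[:2]+.066*u
a=np.radians(A(tip,hub));print(np.linalg.norm(hub[:2]+.064*np.array([np.cos(a),np.sin(a)])-ti),np.linalg.norm(dial[:2]+.064*np.array([np.cos(a),np.sin(a)])-ti), np.linalg.norm(tip[:2]-ti))
```

```text
[0.60751113 0.03681538 0.172     ] [0.60928422 0.03686481 0.14      ] [ 0.64654056 -0.01208497  0.17      ] [ 0.65944979 -0.01891814  0.144     ]
-51.40515784437989 -47.01852940516127
-51.40515784437989 -48.034976150915085
0.00606429033461705 0.0043139692825308095 0.006877461641549862
```

Run:
```python
from h import *;from cell import readout
o=readout.get_obs();p,y,m=pose(o);print(p,y)
print(rel(p,y,fing(DC,310,.04,.031,.25,-1),220))
```

```text
[ 0.56837254 -0.17907898  0.25748638] -139.49149332209385
([-138.9, 96.8, 7.5], np.float64(0.5))
```

Emit:
move_arm(targets=[{"dp":[-35,24,0],"delta_rot":[0,0,0],"grip":-1},{"dp":[-70,48,0],"delta_rot":[0,0,0],"grip":-1},{"dp":[-105,72,0],"delta_rot":[0,0,0],"grip":-1},{"dp":[-138,97,0],"delta_rot":[0,0,0],"grip":-1},{"dp":[-138,97,0],"delta_rot":[0,0,0],"grip":-1},{"dp":[-138,97,30],"delta_rot":[0,0,0],"grip":-1},{"dp":[-138,97,60],"delta_rot":[0,0,0],"grip":-1},{"dp":[-138,97,89],"delta_rot":[0,0,0],"grip":-1},{"dp":[-138,97,89],"delta_rot":[0,0,0],"grip":-1},{"dp":[-138,97,89],"delta_rot":[0,0,0],"grip":-1}])

```text
time_s: 15.9
ee_pos: [0.6102, -0.0166, 0.1689]
ee_rot: [-0.346, 0.938, 0.0, -0.0]
wrist_force: [0.4, -0.5, 1.1]
width: 0.0004
```

Run:
```python
from h import *;from cell import readout
o=readout.get_obs();p,y,m=pose(o);print(p,y,o["wrist_force"])
for a in (310,312,313.5):print(rel(p,y,fing(DC,a,.04,.0155,.168,-1),a-90))
```

```text
[ 0.61021778 -0.01660006  0.16885075] -139.50221662205993 [ 0.3578022  -0.46216172  1.10035744]
([-17.1, 0.3, 0.9], np.float64(0.5))
([-18.5, -0.3, 0.9], np.float64(-1.5))
([-19.5, -0.6, 0.9], np.float64(-3.0))
```

Emit:
move_arm(targets=[{"dp":[-6,0,0],"delta_rot":[0,0,0],"grip":-1},{"dp":[-12,0,0],"delta_rot":[0,0,0],"grip":-1},{"dp":[-16,0,0],"delta_rot":[0,0,0],"grip":-1},{"dp":[-18.5,-0.5,0],"delta_rot":[0,0,-1.5],"grip":-1},{"dp":[-19.5,-0.5,0],"delta_rot":[0,0,-3],"grip":-1},{"dp":[-19.5,-0.5,0],"delta_rot":[0,0,-3],"grip":-1},{"dp":[-15,-0.5,0],"delta_rot":[0,0,-3],"grip":-1},{"dp":[-4,-0.5,0],"delta_rot":[0,0,-3],"grip":-1},{"dp":[-4,-0.5,-35],"delta_rot":[0,0,-3],"grip":-1},{"dp":[-4,-0.5,-75],"delta_rot":[0,0,-3],"grip":-1},{"dp":[-4,-0.5,-90],"delta_rot":[0,0,-3],"grip":-1}])

```text
time_s: 17.0
ee_pos: [0.6149, -0.0156, 0.2631]
ee_rot: [-0.37, 0.929, -0.002, 0.002]
wrist_force: [-0.0, 0.6, 0.7]
width: 0.0002
```

Emit:
move_arm(targets=[{"dp":[35,-25,-10],"delta_rot":[0,0,0],"grip":-1},{"dp":[70,-50,-10],"delta_rot":[0,0,0],"grip":-1},{"dp":[105,-75,-10],"delta_rot":[0,0,0],"grip":-1},{"dp":[140,-100,-10],"delta_rot":[0,0,0],"grip":-1},{"dp":[140,-100,-10],"delta_rot":[0,0,0],"grip":-1},{"dp":[140,-100,-10],"delta_rot":[0,0,0],"grip":-1}])

```text
time_s: 17.6
ee_pos: [0.58, -0.1845, 0.2678]
ee_rot: [-0.369, 0.929, 0.001, -0.0]
wrist_force: [-0.1, 0.7, -0.6]
width: 0.0003
```

```bash
python3 look.py 11
python3 - <<'E'
import pickle;from h import *
c=pickle.load(open("p11.pkl","rb"))["top"]["color"]
cv2.imwrite("pics/z11.png",cv2.resize(c[125:185,200:280],None,fx=10,fy=10,interpolation=cv2.INTER_CUBIC))
E
```

```text
[ 0.57997633 -0.18450835  0.26784395] -136.7001578930405 [-0.09461055  0.65976445 -0.56821143] -2.8295471030296153
```

View pics/z11.png

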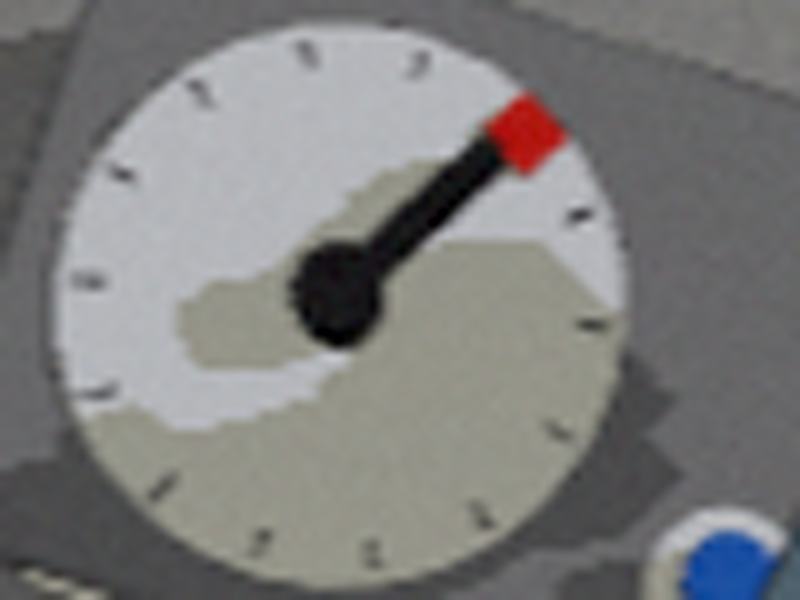

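View pics/all11.png

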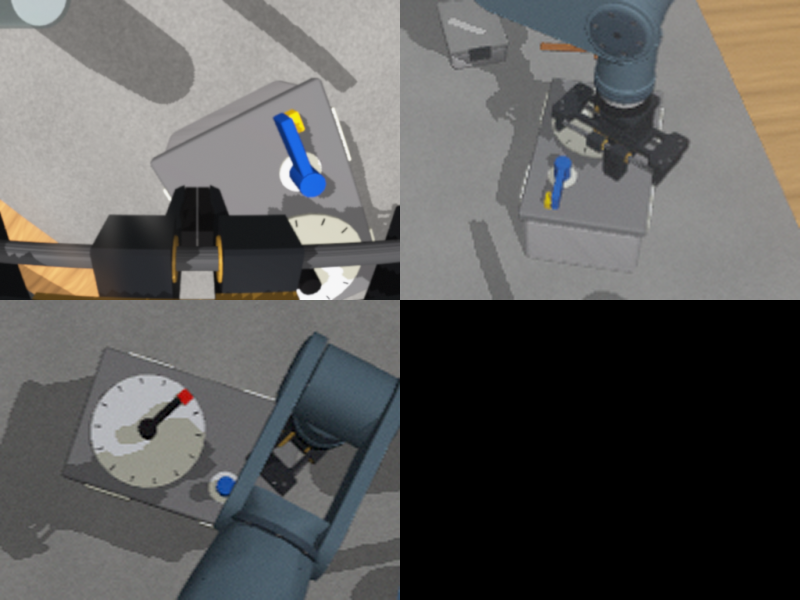

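Run:
```python
import pickle;from h import *
t=pickle.load(open("p11.pkl","rb"))["top"]
f=lambda u,z:back(t,(200+(u[0]+.5)/10-.5,125+(u[1]+.5)/10-.5),z)
A=lambda a,b:np.degrees(np.arctan2(*(a-b)[1::-1]))
hub=f((338,295),.172);print(A(f((497,153),.17),hub),A(f((526,133),.144),hub))
from cell import robot;print(robot.job_done())
```

```text
-48.54834252712087 -47.01852940516127
the job is handed in; nothing more can be done
None
```

I pushed the vent lever fully against the yellow stop block, then pushed the day pointer round about 176° anticlockwise to the red tab. The job was handed in with the arm lifted clear, at about 18 s of the 61 s allowed. It reported no verdict.

- **Lever:** The last wrist and side pictures show it resting against the stop. Measured after the push, it lay about 0.5° from the closed direction. The wrist force reached about 8 N as it touched the stop, against the 30 N limit.
- **Pointer:** After the first push it read about 4° short of the tab (roughly 4–7 mm), already inside the 10 mm limit. I nudged it once more, and the last top picture puts it about 1.5° from the tab's middle, around 2–3 mm.
- **Box and red tab:** They look unmoved in the top and side pictures.
- **Lunch box, bowl, pitcher and rice paddle:** The fingers only went down over the box lid, but I did not measure these four again at the end.
- **Disagreement:** Position estimates from the top, side and wrist cameras differed by up to about 8 mm (side against top for the dial centre). I took a compromise value and checked each push against the pictures.

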